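# Knock a headdress stand together

### The job

Put the green headdress stand together: lift the green-capped post out of the plywood caddy and set it upright in the socket of the green base, let it go standing there by its own fit, then take the mallet and tap the post down with it, not with the hand, until the post's collar sits fully home on the base. Finish with the mallet put back down on the table clear of the stand, and leave the black-capped post and the tea cup where they are.

Things in the scene. Friction and masses are not known exactly. Their poses are not given: they have to be found in the camera images.
- base: Green turned round base of the stand, 1.3 kg, loose on the table: disc 180 mm across and about 18 mm thick, rising to a boss 72 mm across whose top (pale wooden ring round the hole) is 78 mm above the table. Origin at the centre of its underside, z up. The hole is tapered 2 degrees a side, 34 mm wide at its mouth, 72 mm deep.
- socket (a point): Centre of the hole's mouth, on top of the boss; z up. The shank's rounded tip guides itself in from some mm off-centre. A friction fit: a post let go in it stands by itself, upright, its collar about 10 to 13 mm above the boss; going down it resists ever more, about 0.7 N per mm, and needs taps or a push of 7 to 12 N to come fully home. It does not spring back.
- green_post_cap (a point): Centre of the green cap on top of the green post, the place to grip it: 50 mm across, 28 mm tall, its flat top (struck by the mallet) 14 mm above this point. z up along the post. The post, 0.18 kg and 202 mm long, has a pale stem 28 mm across and below it a green collar 46 mm across, 10 mm tall. It stands loosely in one of the caddy's two holes, collar resting on the caddy's top.
- green_post_collar (a point): Centre of the underside of the green post's collar, 118 mm below the centre of the cap; z up along the post. Below it is the tapered wooden shank, 70 mm long, 34 mm wide under the collar and 30 mm at its rounded tip. Fully home means this point lies at socket.
- black_post_cap (a point): Centre of the black cap of a second post of the same size, dark wood, standing in the caddy's other hole. It belongs to another stand; leave it.
- caddy: Fixed plywood block 220 x 100 x 76 mm holding the posts upright in two loose round holes 36 mm across, 110 mm apart along its long (x) axis, each 55 mm from its middle. Origin at the centre of its underside, z up.
- mallet_head (a point): Centre of the black rubber head of the mallet, 0.64 kg in all: a cylinder 62 mm across and 95 mm long with a flat face at each end, standing on the table on one face, so this point is 47.5 mm above it. z up along the head; the handle points along minus x.
- mallet_grip (a point): Point on the pale wooden handle near the head, 58 mm from the centre of the head, same height. The handle is level, 24 mm wide, 30 mm high, and runs from the head to 206 mm from the head's centre. The mallet stands steadily on its face and will do so again if set down level.
- tea_cup: Dark clay tea cup, 72 mm across, 62 mm tall, with a handle, beyond the base; loose. Origin at the centre of its underside. Leave it.
There are look-alikes about, which are no part of the job. There is more than one size of the part that bears green_post_cap; the job needs the smallest. Of the things that look like the part that bears mallet_head, take the one that is farthest from the robot's base at the start.

How it is judged (in metres and radians):
On the way, in this order (a step that is already met when the one before it is completed fails the run):
1. the green post has been let go standing upright in the base's socket, its collar still proud of the boss (3 to 16 mm) (horizontal distance between green_post_collar and socket below 0.004 m and z of green_post_collar in the frame of socket between 0.003 and 0.016 m and angle between the z axis of base and the z axis of green_post_collar, either way round below 0.08 rad and contact force between the fingers and green_post below 0.1 N), for 0.2 s.
2. the mallet brings the post home: the mallet bears on the post with its collar down on the base (contact force between mallet and green_post above 0.5 N and z of green_post_collar in the frame of socket below 0.0025 m and horizontal distance between green_post_collar and socket below 0.003 m and angle between the z axis of base and the z axis of green_post_collar, either way round below 0.03 rad).
At the end, for the whole second after the job is handed in: The green post's collar is within 2.5 mm of the top of the base's boss, centred within 3 mm and in line within 0.03 rad; the base stands flat on the table; the mallet is let go and at rest on the table (centre of its head lower than 60 mm), touching neither base nor post (z of green_post_collar in the frame of socket below 0.0025 m and horizontal distance between green_post_collar and socket below 0.003 m and angle between the z axis of base and the z axis of green_post_collar, either way round below 0.03 rad and angle between base's own z axis and vertical below 0.03 rad and height (world z) of base below 0.004 m and height (world z) of mallet_head below 0.06 m and contact force between mallet and base below 0.05 N and contact force between mallet and green_post below 0.05 N and linear speed of mallet below 0.02 m/s and contact force between the fingers and mallet below 0.1 N).
It fails at once if the post is pushed home by hand: the fingers press on it as its collar comes down the last 3 mm onto the base (z of green_post_collar in the frame of socket between 0.001 and 0.003 m and horizontal distance between green_post_collar and socket below 0.005 m and contact force between the fingers and green_post above 2 N).
It fails at once if the black-capped post is moved more than 30 mm (distance of black_post_cap from where it was at the start of the episode above 0.03 m).
It fails at once if the tea cup is moved more than 30 mm (distance of tea_cup from where it was at the start of the episode above 0.03 m).
It fails at once if the base is tipped more than 0.3 rad (angle between base's own z axis and vertical above 0.3 rad).
It also fails if it takes over 67 s, if anything falls off the work surface, if the arm or the gripper's body presses on something with over 40 N, if the wrist force passes 120 N, or if a joint passes its speed limit or range.

### The arm

A 6-joint arm with a two-finger parallel gripper is mounted at the origin on the work surface. World frame = base frame: x ahead of the robot, y to its left, z up, the work surface at z = 0. Lengths are in mm, angles in degrees, forces in N, time in s.
With the tool pointing down it reaches from about 350 to 850 mm from the base axis. Payload 8.1 kg.
Tool frame: the origin (TCP) lies at the very end of the fingers, on their centre line; the grasp point (between the pads) lies 19 mm behind it; z points along the fingers, y is the direction in which the jaws open and shut (so a half turn about z gives the same grasp; the last joint's range is limited). The gripper opens to 85 mm and grips with 20 to 120 N. Pads are 22 mm wide; open, the fingers measure 114 mm over their backs; the gripper's body (76 mm by 85 mm) begins 54 mm behind the grasp point. The pads swing forward as they close: fully open they stand 13 mm farther back than shut.
Start: joints at [-76.284, 7.471, 85.268, -0, 87.261, -4.893], TCP at [191.492, -568.627, 231.292] pointing down, gripper open.
Joint ranges: [-169.43, 169.43], [-51.17, 129.36], [1.28, 143.12], [-76.62, 256.62], [0, 156.53], [-152.29, 152.29]. Speed limits (degrees/s): [136.94, 136.94, 159.86, 180, 180, 180].

### API

Orientations are given as a 3x3 rotation matrix whose columns are the frame's x, y, z axes.
In Python, from rig import read_state, grab_frame, order gives the robot as it stands.
- The arm moves only by the shell command python3 -m inch 'ROWS'. ROWS is JSON, a list of rows, each a list of 5 numbers: the finger opening in m, from 0 to 0.0854, then the shift along the tool's x, y, z in m, then the turn about the tool's z in rad. A call has 1 to 20 rows; each row is the pose to reach, as a shift and turn from the pose commanded when the call began, along the tool's axes at that moment; what a row does not reach only later rows make up. A row lasts 1/10 s, in which the tool goes at most 50 mm and 8.59 degrees, less where a joint would pass 70% of its speed; a pose out of reach is approached as far as the arm can. A call with a gripper value outside its range is refused whole. The fingers move at their own pace and stop on an object; the grip force is fixed at half the most. Time passes only in rows, so rows that repeat a pose let the fingers close. It gives the time, the measured TCP pose, the force and the opening at its end, in the units of the state.
- read_state(): the state, without advancing time (a new reading comes with each control period).
- grab_frame(name): name is "scene" or "top" or "wrist"; returns a dict with "frame" (420x560x3 uint8, red, green, blue), "range_z" (420x560 float32, mm along the optical axis (not along the pixel's ray), 0 where there is no reading), "vertical_fov" (degrees; the focal length in pixels is half the picture's height over the tangent of half this angle, whatever the lens; pixels are square), "cx", "cy" (the principal point, pixels), "xyz" and "rotation" of the camera in the world; the wrist camera has in their place "T_tool_cam" (4x4, takes a point from camera to tool coordinates, whose origin is the TCP and whose axes are the flange's). Camera axes: x right, y down, z forward; pixel columns grow to the right and rows downward; lengths in mm; the calibration is good to about 2 mm. A picture is of the moment at which its call begins: read the wrist's pose just before it.
- order.close_job(): hands the job in, once; it reports no verdict.
The state is a dict: "t": time; "q": joint angles; "qd": joint speeds; "joint_torque": joint torques, N m; "eef_pos": TCP position; "tool_rot": TCP orientation; "wrist_force": force on the tool from outside, world axes, zero at the start; "moment": the same for the moment, N m; "opening": finger opening in mm.
Only numpy, scipy, OpenCV 4.12 (cv2) and the standard library are available. Lean on these libraries where they do the work, as an engineer would, in place of code of your own. Each camera call takes 0.05 s, during which the arm holds its last target.

## Working session

There is one attempt and no reset: what is moved stays moved. The work goes in short steps, Python scripts to look and compute and a shell command to move; the robot and the scene stay as the last step left them, time stands still between calls to the robot, and variables do not carry over. Pictures are saved under pics/ and viewed, and the job is handed in when it is done.

```bash
ls; mkdir -p pics; cat > h.py <<'E'
import numpy as np, cv2
from rig import read_state, grab_frame, order
def save(n,img): cv2.imwrite(f'pics/{n}.png',cv2.cvtColor(img,cv2.COLOR_RGB2BGR))
def f_of(g): return g['frame'].shape[0]/2/np.tan(np.radians(g['vertical_fov']/2))
def campose(g,s=None):
    if 'xyz' in g: return np.array(g['xyz']),np.array(g['rotation']).reshape(3,3)
    T=np.array(g['T_tool_cam']); R=np.array(s['tool_rot']).reshape(3,3); p=np.array(s['eef_pos'])
    return p+R@T[:3,3], R@T[:3,:3]
def plane(g,u,v,z,s=None):
    o,R=campose(g,s); d=R@np.array([(u-g['cx'])/f_of(g),(v-g['cy'])/f_of(g),1]); return o+d*(z-o[2])/d[2]
def depth(g,u,v,s=None):
    o,R=campose(g,s); Z=g['range_z'][int(v),int(u)]; return o+R@(np.array([(u-g['cx'])/f_of(g),(v-g['cy'])/f_of(g),1])*Z)
def cloud(g,s=None):
    o,R=campose(g,s);h,w=g['range_z'].shape;v,u=np.mgrid[:h,:w];Z=g['range_z'].astype(float)
    P=np.stack([(u-g['cx'])/f_of(g)*Z,(v-g['cy'])/f_of(g)*Z,Z],-1)@R.T+o; P[Z==0]=np.nan; return P
E
python3 - <<'E'
from h import *
s=read_state(); print(s)
for n in['scene','top','wrist']:
    s=read_state();g=grab_frame(n); save(n+'0',g['frame']); print(n,{k:v for k,v in g.items() if k not in('frame','range_z')},(g['range_z']>0).mean())
    np.save(n+'0.npy',{**g,'s':s},allow_pickle=True)
E
```

```text
pics
{'t': 0.0, 'q': array([-7.62835492e+01,  7.51545345e+00,  8.53313529e+01, -5.61984390e-04,
        8.72624600e+01, -4.89356968e+00]), 'qd': array([ 0.03663928, -0.06612036,  0.03144842,  0.06784613,  0.03149774,
       -0.01107335]), 'joint_torque': array([ 1.03943315e-03, -5.69406009e+01, -5.00549912e+01, -2.48829483e-04,
        1.48976332e-02,  4.23762486e-06]), 'eef_pos': array([ 191.35166152, -568.06573474,  230.22097522]), 'tool_rot': array([[ 9.47712496e-01,  3.19125074e-01, -4.61713546e-04],
       [ 3.19125371e-01, -9.47710702e-01,  1.85034615e-03],
       [ 1.52920981e-04, -1.90094067e-03, -9.99998182e-01]]), 'wrist_force': array([ 0.41646968, -0.37949406, -0.18860421]), 'moment': array([-0.00965996, -0.03531446, -0.01897388]), 'opening': 85.60466546154342}
scene {'vertical_fov': 47.89564463228181, 'cx': 274.1204937173241, 'cy': 206.89379081472686, 'xyz': array([1241.88733545,  748.94752615,  958.54544277]), 'rotation': array([[-0.68713913,  0.43670996, -0.580624  ],
       [ 0.7263225 ,  0.4318266 , -0.5347723 ],
       [ 0.0171885 , -0.78918325, -0.61391722]])} 0.9892219387755102
top {'vertical_fov': 50.05021414794575, 'cx': 278.72506075959376, 'cy': 208.6599111300939, 'xyz': array([ 365.13638923,   39.89916694, 1359.89371777]), 'rotation': array([[-0.02027539, -0.99363478,  0.1108099 ],
       [-0.99968447,  0.02179199,  0.01249247],
       [-0.01482772, -0.11052165, -0.9937631 ]])} 0.9961437074829932
wrist {'vertical_fov': 60.26323685087259, 'cx': 278.47637884712634, 'cy': 202.6793150109222, 'T_tool_cam': array([[-1.30839109e-03, -9.52857996e-01, -3.03413788e-01,
         7.65371557e+01],
       [ 9.99999063e-01, -1.36902020e-03, -1.28801762e-05,
         9.28888919e-01],
       [-4.03106626e-04, -3.03413521e-01,  9.52858895e-01,
        -1.42640482e+02],
       [ 0.00000000e+00,  0.00000000e+00,  0.00000000e+00,
         1.00000000e+00]])} 0.9958971088435374
```

View pics/scene0.png

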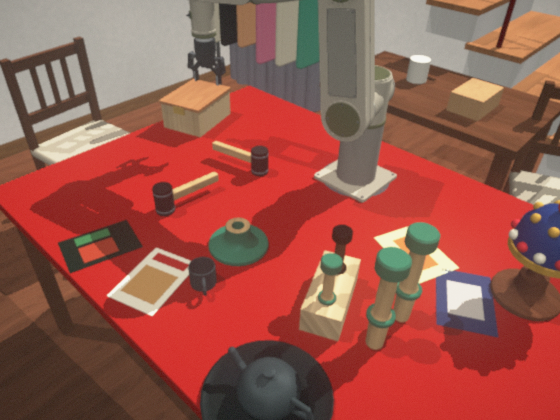

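View pics/top0.png

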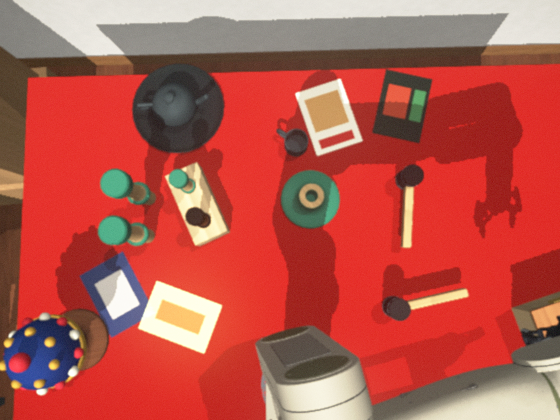

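View pics/wrist0.png

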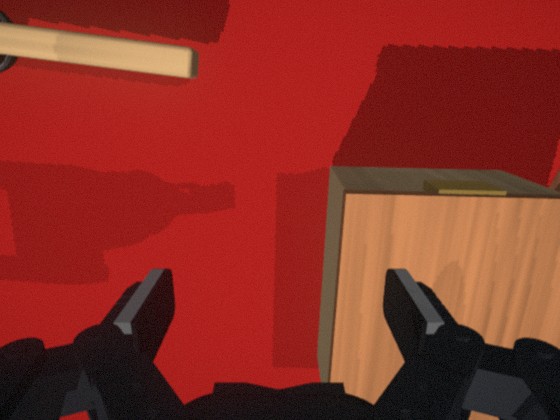

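Top view: the green caps are at (180,180) in the caddy, and at (116,184) and (114,231) on larger posts. The mallets are at (410,175) and (397,308). The base is at (311,197) and the cup at (295,142). My choice is the caddy's green post and the far mallet at (410,175). I'll check both in crops and measure.

```bash
cat > m.py <<'E'
from h import *
L=lambda n:np.load(n+'0.npy',allow_pickle=True).item()
E
python3 - <<'E'
from m import *
T=L('top');S=L('scene')
a=cv2.resize(T['frame'][150:260,80:250],None,fx=3,fy=3); b=cv2.resize(T['frame'][150:260,370:490],None,fx=3,fy=3)
save('crop0',np.hstack([a[:, :450],b[:,:350]]))
c=cv2.resize(S['frame'][215:340,290:450],None,fx=4,fy=4);save('crop1',c)
def comps(g,mask,mn=40):
    n,l,st,c=cv2.connectedComponentsWithStats(mask.astype(np.uint8))
    return [(l==i,st[i]) for i in range(1,n) if st[i,4]>mn]
for n,g in(('top',T),('scene',S)):
    P=cloud(g);hsv=cv2.cvtColor(g['frame'],cv2.COLOR_RGB2HSV);H,Sa,V=[hsv[...,i].astype(int) for i in range(3)]
    gr=(H>60)&(H<100)&(Sa>90)&(V>50)&(P[...,2]>5)
    for m,st in comps(g,gr,80):
        z=P[...,2][m]; print(n,'green',st,'z pct',np.nanpercentile(z,[5,50,95]).round(),'xy',np.nanmedian(P[m],0).round())
        top=m&(P[...,2]>np.nanpercentile(z,95)-6); vv,uu=np.where(top);print('   top mean',np.nanmean(P[top],0).round(1),'ext',np.ptp(P[top],0).round(),'px',uu.mean().round(1),vv.mean().round(1))
    bl=(V<70)&(P[...,2]>60)&(P[...,2]<260)
    for m,st in comps(g,bl,60):
        z=P[...,2][m];top=m&(P[...,2]>np.nanpercentile(z,95)-6);vv,uu=np.where(top)
        print(n,'black',st,'top',np.nanmean(P[top],0).round(1),'ext',np.ptp(P[top],0).round(),uu.mean().round(1),vv.mean().round(1))
E
```

```text
top green [101 170  29  28 644] z pct [280. 290. 293.] xy [555. 447. 290.]
   top mean [557.  450.8 290.2] ext [65. 66.  8.] px 114.1 182.5
top green [169 170  18  18 247] z pct [203. 207. 211.] xy [579. 315. 207.]
   top mean [579.9 316.2 208. ] ext [42. 45.  9.] px 177.6 177.9
top green [ 282  171   57   56 1451] z pct [14. 19. 25.] xy [547. -48.  19.]
   top mean [548.7 -42.9  21.5] ext [166. 162.  12.] px 311.7 196.6
top green [ 99 216  29  28 662] z pct [283. 289. 293.] xy [442. 450. 289.]
   top mean [442.4 452.8 290. ] ext [65. 68.  9.] px 112.3 229.7
top green [129 224  19  21  92] z pct [109. 113. 117.] xy [433. 434. 113.]
   top mean [438.  440.8 114.1] ext [56. 51.  8.] px 140.7 235.3
top black [148  82  47  32 215] top [875.7 364.8  78.2] ext [ 49. 105.  11.] 172.1 87.8
top black [399 166  24  19 201] top [ 598.3 -325.2   95.7] ext [52. 57. 11.] 412.2 173.5
scene green [ 298    0   20   58 1052] z pct [ 21. 154. 288.] xy [-780. -899.  154.]
   top mean [-770.7 -901.9  292.8] ext [106.  42.  27.] px 307.2 1.9
scene green [410 224  29  17 352] z pct [289. 291. 293.] xy [446. 458. 291.]
   top mean [446.  458.4 290.8] ext [55. 59.  7.] px 423.4 231.8
scene green [379 248  32  21 472] z pct [289. 290. 293.] xy [560. 457. 290.]
   top mean [560.2 457.1 290.5] ext [56. 62.  7.] px 394.5 257.8
scene green [323 255  19  11 169] z pct [206. 208. 210.] xy [583. 323. 208.]
   top mean [582.3 322.6 208.2] ext [39. 41.  8.] px 331.8 259.9
scene black [219   4  17  19 268] top [ -752.1 -1540.4   159.2] ext [54. 61. 13.] 223.7 4.7
scene black [538  84  22  24 266] top [-934.7  303.5  157.8] ext [24. 35. 15.] 548.9 85.7
scene black [238 357  75  60 706] top [872.5 360.5  76.2] ext [ 86. 160.  11.] 252.9 387.4
scene black [294 370   7  30  78] top [799.3 413.7  71.7] ext [44. 44. 10.] 296.0 381.4
scene black [256 374  17  12  98] top [847.  373.   94.5] ext [19. 22.  8.] 266.0 377.7
```

```bash
python3 - <<'E'
from m import *
# height slices -> fit
for n in('top','scene'):
    g=L(n);P=cloud(g);R=lambda x0,x1,y0,y1,z0,z1:(P[...,0]>x0)&(P[...,0]<x1)&(P[...,1]>y0)&(P[...,1]<y1)&(P[...,2]>z0)&(P[...,2]<z1)
    print(n,'table',np.nanmedian(P[...,2][R(300,800,-300,300,-30,15)]))
    m=R(300,900,-500,500,66,90)
    k,l,st,c=cv2.connectedComponentsWithStats(m.astype(np.uint8))
    for i in range(1,k):
        if st[i,4]>30:
            q=P[l==i]; print(st[i],'mean',q.mean(0).round(1),'ext',np.ptp(q,axis=0).round())
E
```

```text
top table 0.13053913384931093
[ 137   83   56   40 1115] mean [831.2 368.4  79.3] ext [122. 165.  24.]
[198  94  11   8  54] mean [842.2 271.5  79. ] ext [16. 33. 24.]
[ 165  162   62   83 1951] mean [524.2 286.9  76.3] ext [240. 176.  24.]
[400 167  14  21  58] mean [ 584.7 -307.    78.2] ext [57. 37. 24.]
[299 183  25  26 402] mean [544.3 -37.3  77.5] ext [72. 69. 19.]
scene table 0.7028252341034431
[153 188  21  13 127] mean [ 609.1 -305.2   77.6] ext [54. 47. 23.]
[226 217  25  21 369] mean [547.5 -30.6  76.5] ext [76. 76. 17.]
[ 301  255   60   69 1961] mean [555.4 317.4  76.8] ext [241. 161.  23.]
[396 294  20  14 122] mean [459.2 463.9  77.7] ext [35. 47. 23.]
[368 322  21  13 122] mean [574.  462.5  77.5] ext [32. 43. 24.]
[228 346  14  16 126] mean [846.6 277.4  78.7] ext [18. 34. 24.]
[ 240  357   72   57 2236] mean [844.6 384.7  79.7] ext [121. 166.  24.]
```

View pics/crop0.png

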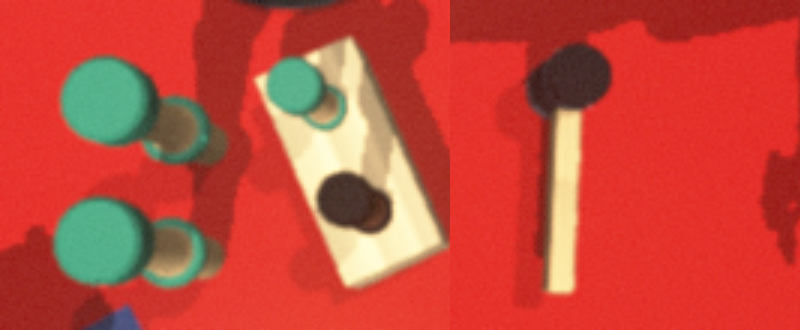

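View pics/crop1.png

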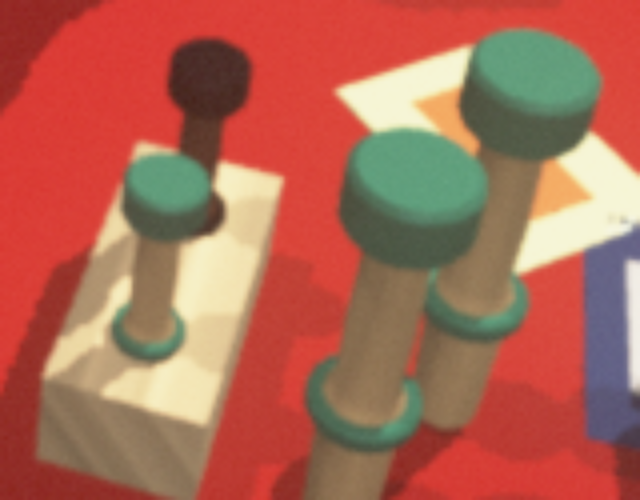

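The crops confirm the choice: the small green post in the caddy, and the mallet at (410,175) with its handle towards the robot. Next I'll look down on the base with the wrist camera.

```bash
python3 -m inch '[[0.0854,0,0,-0.05,0],[0.0854,0.507,-0.393,-0.11,0],[0.0854,0.507,-0.393,-0.11,0],[0.0854,0.507,-0.393,-0.11,0],[0.0854,0.507,-0.393,-0.11,0],[0.0854,0.507,-0.393,-0.11,0],[0.0854,0.507,-0.393,-0.11,0],[0.0854,0.507,-0.393,-0.11,0],[0.0854,0.507,-0.393,-0.11,0],[0.0854,0.507,-0.393,-0.11,0],[0.0854,0.507,-0.393,-0.11,0],[0.0854,0.507,-0.393,-0.11,0],[0.0854,0.507,-0.393,-0.11,0],[0.0854,0.507,-0.393,-0.11,0],[0.0854,0.507,-0.393,-0.11,0],[0.0854,0.507,-0.393,-0.11,0],[0.0854,0.507,-0.393,-0.11,0]]'
python3 - <<'E'
from h import *
s=read_state();g=grab_frame('wrist');save('w1',g['frame']);np.save('w10.npy',{**g,'s':s},allow_pickle=True)
print(s['eef_pos'],s['tool_rot'].round(3),s['q'].round(1))
E
```

```text
t: 1.85
eef_pos: [546.1, -35.0, 340.9]
tool_rot: [[0.948, 0.319, -0.001], [0.319, -0.948, -0.0], [-0.001, 0.0, -1.0]]
wrist_force: [-0.2, 0.2, 0.1]
opening: 85.5
[546.13063371 -35.04637976 340.91985314] [[ 0.948  0.319 -0.001]
 [ 0.319 -0.948 -0.   ]
 [-0.001  0.    -1.   ]] [-9.  -1.8 83.5 -0.  98.3 62.4]
```

View pics/w1.png

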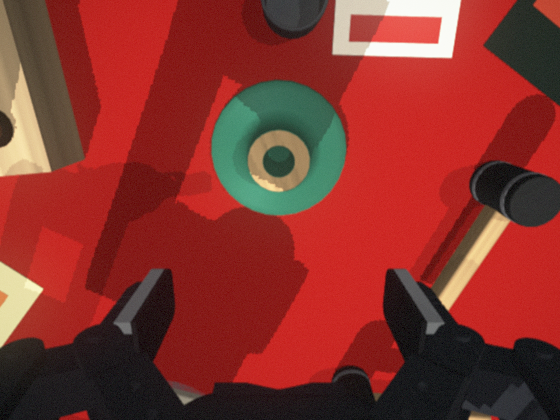

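The wrist view shows the base disc centred at about (279,148), its pale ring at (279,161) and the far mallet's head at (520,195). Next I'll fit the ring.

```bash
cat > base.py <<'E'
from h import *
def ring(g,s,box,tag=''):
    u0,u1,v0,v1=box
    hsv=cv2.cvtColor(g['frame'],cv2.COLOR_RGB2HSV).astype(int);H,S,V=hsv[...,0],hsv[...,1],hsv[...,2]
    m=((H>8)&(H<35)&(S>40)&(S<190)&(V>60));k=np.zeros_like(m);k[v0:v1,u0:u1]=1;m=(m&k).astype(np.uint8)
    cs,hi=cv2.findContours(m,cv2.RETR_CCOMP,cv2.CHAIN_APPROX_NONE)
    i=max(range(len(cs)),key=lambda i:cv2.contourArea(cs[i]))
    e=cv2.fitEllipse(cv2.convexHull(cs[i])); out=[('ring',e)]
    hs=[j for j in range(len(cs)) if hi[0][j][3]==i and len(cs[j])>20]
    for j in hs: out.append(('hole',cv2.fitEllipse(cv2.convexHull(cs[j]))))
    P=cloud(g,s);z=np.nanmedian(P[m>0][:,2])
    for n,e in out: print(tag,n,[np.round(x,1) for x in e],'at z78',plane(g,*e[0],78,s).round(1))
    print('   ring depth z',z.round(1),'cloud mean',np.nanmean(P[m>0],0).round(1),'hull ext',np.ptp(P[m>0],axis=0).round())
    gm=((H>65)&(H<95)&(S>80)).astype(np.uint8); 
    cs,_=cv2.findContours(gm,cv2.RETR_EXTERNAL,cv2.CHAIN_APPROX_NONE);c=max(cs,key=cv2.contourArea);e=cv2.fitEllipse(cv2.convexHull(c))
    print('   disc',np.round(e[0],1),np.round(e[1],1),plane(g,*e[0],16,s).round(1))
E
python3 - <<'E'
from base import *
g=np.load('w10.npy',allow_pickle=True).item();s=g['s'];ring(g,s,(235,325,115,205),'wrist')
P=cloud(g,s)
# mallet
m=(P[...,0]>400)&(P[...,1]<-200)&(P[...,2]>25)&(P[...,2]<115)
q=P[m];print('mallet',len(q))
t=q[q[:,2]>85];print('head top',t.mean(0).round(1),np.ptp(t,axis=0).round())
(c,r)=cv2.minEnclosingCircle(t[:,:2].astype(np.float32));print(c,r,np.median(t[:,2]))
E
python3 - <<'E'
from m import *
# mallet in top & scene
for n in('top','scene'):
    g=L(n);P=cloud(g);m=(P[...,0]>380)&(P[...,0]<700)&(P[...,1]<-230)&(P[...,1]>-420)&(P[...,2]>20)&(P[...,2]<115)
    q=P[m];t=q[q[:,2]>88];print(n,'head',t.mean(0).round(1),cv2.minEnclosingCircle(t[:,:2].astype(np.float32)),np.median(t[:,2]))
    h=q[(q[:,2]<70)&(q[:,2]>52)&(q[:,0]<560)];print('  handle',h.mean(0),h.min(0),h.max(0),cv2.minAreaRect(h[:,:2].astype(np.float32)))
E
```

```text
wrist ring [array([278.3, 160.5]), array([61.2, 61.8]), np.float64(85.8)] at z78 [543.9 -36.6  78. ]
wrist hole [array([278.4, 161.2]), array([32.9, 33.2]), np.float64(116.5)] at z78 [543.2 -36.9  78. ]
   ring depth z 78.2 cloud mean [543.5 -36.7  77.8] hull ext [nan nan nan]
   disc [278.2 147.2] [133.3 133.6] [548.8 -34.9  16. ]
mallet 6861
head top [ 595.  -322.    94.3] [61. 62. 13.]
(595.0748901367188, -326.1745910644531) 31.30628776550293 94.87443837164966
top head [ 595.5 -326.2   94.7] ((595.2734375, -326.61297607421875), 31.859474182128906) 94.73836346199255
  handle [ 475.57639012 -314.07508877   61.71918605] [ 391.2789183  -335.50858495   52.09268515] [ 559.44443361 -295.29779725   69.68661229] ((475.9992370605469, -315.0798034667969), (25.075098037719727, 169.29266357421875), 84.42274475097656)
scene head [ 597.8 -320.7   94.5] ((594.844482421875, -324.5078125), 34.500518798828125) 94.79426154012799
  handle [ 478.48257967 -308.62936281   60.56107772] [ 393.55595892 -334.2326339    52.4215037 ] [ 559.87874618 -290.13796527   69.5939537 ] ((476.2536926269531, -311.5733947753906), (32.16963577270508, 167.27833557128906), 82.58756256103516)
```

```bash
python3 -m inch '[[0.0854,0.148,-0.324,-0.13,0],[0.0854,0.148,-0.324,-0.13,0],[0.0854,0.148,-0.324,-0.13,0],[0.0854,0.148,-0.324,-0.13,0],[0.0854,0.148,-0.324,-0.13,0],[0.0854,0.148,-0.324,-0.13,0],[0.0854,0.148,-0.324,-0.13,0],[0.0854,0.148,-0.324,-0.13,0],[0.0854,0.148,-0.324,-0.13,0],[0.0854,0.148,-0.324,-0.13,0],[0.0854,0.148,-0.324,-0.13,0],[0.0854,0.148,-0.324,-0.13,0]]'
python3 - <<'E'
from h import *
s=read_state();g=grab_frame('wrist');save('w2',g['frame']);np.save('w20.npy',{**g,'s':s},allow_pickle=True)
P=cloud(g,s)
hsv=cv2.cvtColor(g['frame'],cv2.COLOR_RGB2HSV).astype(int);H,S,V=hsv[...,0],hsv[...,1],hsv[...,2]
gm=((H>65)&(H<95)&(S>70)&(P[...,2]>195)&(P[...,2]<225)).astype(np.uint8)
cs,_=cv2.findContours(gm,cv2.RETR_EXTERNAL,cv2.CHAIN_APPROX_NONE);c=max(cs,key=cv2.contourArea);e=cv2.fitEllipse(cv2.convexHull(c));print(e,plane(g,*e[0],208,s),np.nanmedian(P[gm>0][:,2]))
q=P[(gm>0)];q=q[q[:,2]>205];print(q.mean(0),np.ptp(q,axis=0))
m=(P[...,2]>195)&(P[...,2]<225)&(gm==0)
t=P[m];t=t[(t[:,0]<560)&(t[:,1]<330)];print('black?',len(t),t.mean(0),np.ptp(t,axis=0))
# depth check of cap from 2 views via ray intersection with top view
m=(P[...,2]>70)&(P[...,2]<80);print('caddy top',cv2.minAreaRect(P[m][:,:2].astype(np.float32)),np.median(P[m][:,2]))
E
```

```text
t: 3.1
eef_pos: [583.7, 318.0, 471.3]
tool_rot: [[0.948, 0.317, -0.0], [0.317, -0.948, -0.0], [-0.0, 0.0, -1.0]]
wrist_force: [-0.3, 0.6, 0.6]
opening: 85.3
((275.533203125, 160.3536834716797), (40.9517707824707, 41.462242126464844), 163.6854705810547) [580.75940696 319.45017004 208.        ] 207.8410231547465
[580.46252726 319.4065527  207.82915767] [46.75102367 46.6895608   5.22425438]
black? 1279 [482.81035003 276.93552535 206.97684475] [105.50799666  78.87043716  15.27945892]
caddy top ((405.48779296875, 243.37376403808594), (495.8260192871094, 924.9407958984375), 5.76077938079834) 76.16488960998765
```

View pics/w2.png

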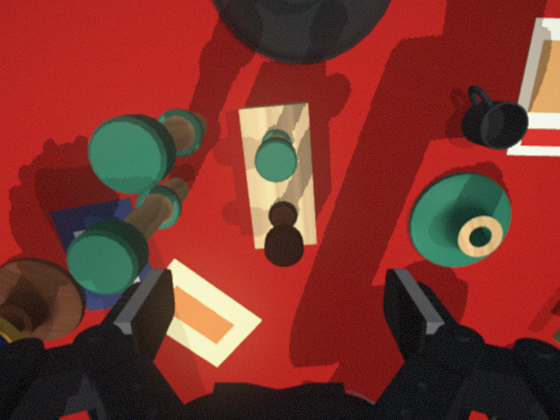

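Cap top at (580.6, 319.4, 207.8). Caddy top plus the given sizes predicts 208, so it agrees, and all three views match. The jaw line runs across the caddy, clear of the black post. Descending.

```bash
python3 -m inch '[[0.0854,-0.0025,-0.0025,0.05,0],[0.0854,-0.0025,-0.0025,0.10,0],[0.0854,-0.0025,-0.0025,0.15,0],[0.0854,-0.0025,-0.0025,0.2,0],[0.0854,-0.0025,-0.0025,0.235,0],[0.0854,-0.0025,-0.0025,0.26,0],[0.0854,-0.0025,-0.0025,0.28,0],[0.0854,-0.0025,-0.0025,0.297,0],[0.0854,-0.0025,-0.0025,0.298,0],[0.0854,-0.0025,-0.0025,0.298,0]]'
python3 - <<'E'
from h import *
s=read_state();g=grab_frame('wrist');save('w3',g['frame']);print(s['eef_pos'],s['wrist_force'])
E
```

```text
t: 4.15
eef_pos: [580.4, 321.1, 173.6]
tool_rot: [[0.948, 0.319, -0.0], [0.319, -0.948, -0.0], [-0.0, 0.0, -1.0]]
wrist_force: [0.2, -0.2, -0.1]
opening: 85.2
[580.36416227 321.13091017 173.62596647] [ 0.20214111 -0.21756646 -0.14794365]
```

View pics/w3.png

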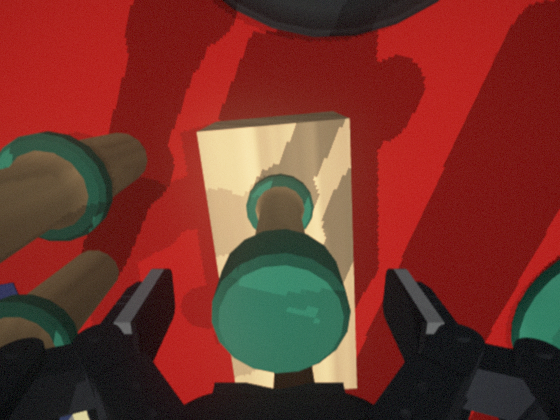

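The cap is centred between the pads at about (281,310). Closing.

```bash
python3 -m inch '[[0.04,0,0,0,0],[0.04,0,0,0,0],[0.04,0,0,0,0],[0.04,0,0,0,0],[0.04,0,0,0,0],[0.04,0,0,0,0],[0.04,0,0,0,0],[0.04,0,0,0,0]]'
python3 - <<'E'
from h import *
s=read_state();g=grab_frame('wrist');save('w4',g['frame']);print(s['eef_pos'],s['wrist_force'],s['opening'])
E
```

```text
t: 5.0
eef_pos: [581.0, 321.7, 174.8]
tool_rot: [[0.948, 0.319, 0.002], [0.319, -0.948, 0.001], [0.002, -0.0, -1.0]]
wrist_force: [-0.2, -1.4, 6.6]
opening: 48.9
[581.039338   321.70567117 174.82487562] [-0.15419272 -1.42123558  6.63184425] 48.86272498015484
```

View pics/w4.png

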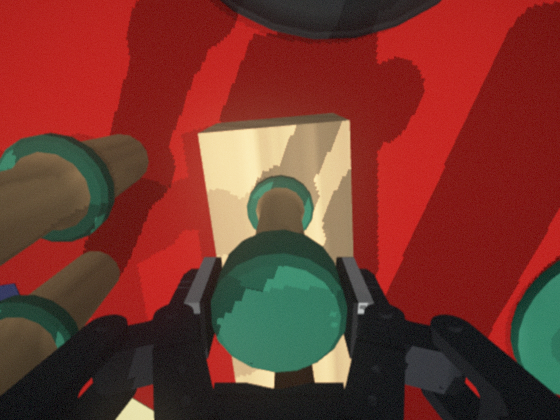

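```bash
python3 -m inch '[[0.04,0,0,-0.02,0],[0.04,0,0,-0.05,0],[0.04,0,0,-0.09,0],[0.04,0,0,-0.13,0],[0.04,0,0,-0.13,0],[0.04,-0.02,0.04,-0.13,0],[0.04,-0.04,0.08,-0.13,0],[0.04,-0.055,0.12,-0.13,0],[0.04,-0.073,0.16,-0.13,0],[0.04,-0.091,0.20,-0.13,0],[0.04,-0.109,0.24,-0.13,0],[0.04,-0.128,0.28,-0.13,0],[0.04,-0.14,0.31,-0.13,0],[0.04,-0.146,0.322,-0.13,0],[0.04,-0.149,0.327,-0.13,0],[0.04,-0.149,0.327,-0.13,0],[0.04,-0.149,0.327,-0.13,0],[0.04,-0.149,0.327,-0.13,0]]'
python3 - <<'E'
from h import *
s=read_state();g=grab_frame('wrist');save('w5',g['frame']);np.save('w50.npy',{**g,'s':s},allow_pickle=True)
print(s['eef_pos'],s['wrist_force'],s['opening'],s['tool_rot'].round(4))
S=grab_frame('scene');save('s5',S['frame']);np.save('s50.npy',S,allow_pickle=True)
T=grab_frame('top');save('t5',T['frame']);np.save('t50.npy',T,allow_pickle=True)
E
```

```text
t: 6.85
eef_pos: [543.5, -34.6, 303.2]
tool_rot: [[0.947, 0.321, -0.0], [0.321, -0.947, 0.0], [0.0, -0.0, -1.0]]
wrist_force: [-0.5, -0.0, -1.0]
opening: 48.6
[543.54639537 -34.61086953 303.17439994] [-0.50340973 -0.02224453 -0.97710536] 48.62730499093383 [[ 9.472e-01  3.208e-01 -1.000e-04]
 [ 3.208e-01 -9.472e-01  4.000e-04]
 [ 0.000e+00 -4.000e-04 -1.000e+00]]
```

View pics/w5.png

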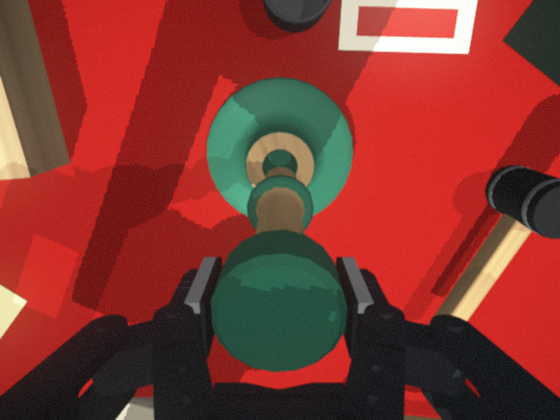

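View pics/s5.png

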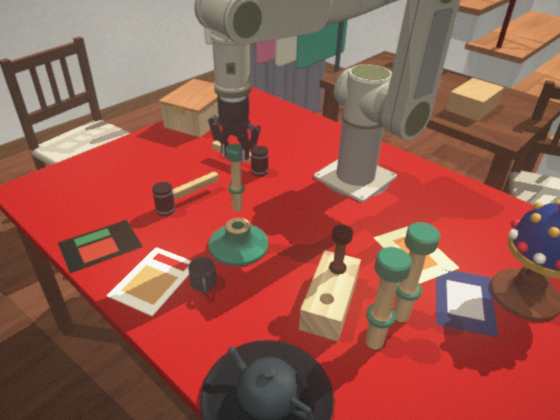

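```bash
python3 - <<'E'
from base import *
g=np.load('w50.npy',allow_pickle=True).item();s=g['s']
P=cloud(g,s);R=s['tool_rot'];p=s['eef_pos']
hsv=cv2.cvtColor(g['frame'],cv2.COLOR_RGB2HSV).astype(int);H,S,V=hsv[...,0],hsv[...,1],hsv[...,2]
gr=(H>60)&(H<98)&(S>60)
for n,z0,z1 in(('cap',330,345),('collar',208,228)):
    m=(gr&(P[...,2]>z0)&(P[...,2]<z1)); q=P[m]; t=(q-p)@R; vv,uu=np.where(m)
    print(n,len(q),'zmed',np.median(q[:,2]),'tool min',t.min(0).round(1),'max',t.max(0).round(1),'px u',uu.min(),uu.max(),vv.min(),vv.max())
    print('   circ',cv2.minEnclosingCircle(t[:,:2].astype(np.float32)))
pale=(H>8)&(H<35)&(S>40)&(S<190)&(P[...,2]>70)&(P[...,2]<85)
vv,uu=np.where(pale);ok=(abs(uu-280)<50);m=np.zeros_like(pale);m[vv[ok],uu[ok]]=1
q=P[m];t=(q-p)@R;print('ring',np.median(q[:,2]),cv2.minEnclosingCircle(t[:,:2].astype(np.float32)),t.min(0),t.max(0))
# top part of ring: fit ellipse to outer contour upper points
cs,_=cv2.findContours(m.astype(np.uint8),cv2.RETR_EXTERNAL,cv2.CHAIN_APPROX_NONE);c=max(cs,key=cv2.contourArea)[:,0]
cc=c[c[:,1]<175];e=cv2.fitEllipse(cc);print(e,'tool',(plane(g,*e[0],78,s)-p)@R)
E
```

```text
cap 12985 zmed 336.33158120388197 tool min [-24.1 -23.6 -35.3] max [ 23.4  25.3 -26.8] px u 210 346 248 370
   circ ((-1.8678510189056396, 1.0173858404159546), 25.316984176635742)
collar 1152 zmed 214.17816429408322 tool min [-15.9 -20.6  86.9] max [20.8 24.6 95. ] px u 247 313 175 228
   circ ((-1.6668846607208252, 1.9086833000183105), 22.7147216796875)
ring 78.1572135401623 ((-1.1731047630310059, 1.9464588165283203), 35.354095458984375) [-22.09770512 -32.71002658 222.39030319] [ 34.02521513  36.74417948 228.09677426]
((279.4018859863281, 155.89447021484375), (45.08871841430664, 65.67391204833984), 90.12947082519531) tool [  9.724668     1.93611388 225.1735977 ]
```

The collar and the ring agree in the camera's tool frame, (-1.7, 1.9) against (-1.2, 1.9), so the post is aligned. Lowering straight down in stages.

```bash
python3 -m inch '[[0.04,0.0005,0,0.03,0],[0.04,0.0005,0,0.05,0],[0.04,0.0005,0,0.06,0],[0.04,0.0005,0,0.07,0],[0.04,0.0005,0,0.08,0],[0.04,0.0005,0,0.09,0],[0.04,0.0005,0,0.1,0],[0.04,0.0005,0,0.1,0]]'
```

```text
t: 7.8
eef_pos: [543.2, -35.4, 201.6]
tool_rot: [[0.948, 0.319, -0.002], [0.319, -0.948, 0.001], [-0.002, -0.001, -1.0]]
wrist_force: [-0.1, 2.8, -4.1]
opening: 48.7
```

```bash
python3 -m inch '[[0.04,0,0,0.004,0],[0.04,0,0,0.008,0],[0.04,0,0,0.01,0],[0.04,0,0,0.01,0],[0.04,0,0,0.01,0]]'
python3 - <<'E'
from h import *
s=read_state();g=grab_frame('wrist');save('w6',g['frame'])
print(s['eef_pos'],s['wrist_force'])
E
```

```text
t: 8.3
eef_pos: [543.8, -35.6, 193.1]
tool_rot: [[0.948, 0.319, -0.0], [0.319, -0.948, 0.001], [-0.0, -0.001, -1.0]]
wrist_force: [-0.1, 4.6, -0.3]
opening: 48.7
[543.78814717 -35.55188278 193.14227476] [-0.1249526   4.5940348  -0.31887318]
```

View pics/w6.png

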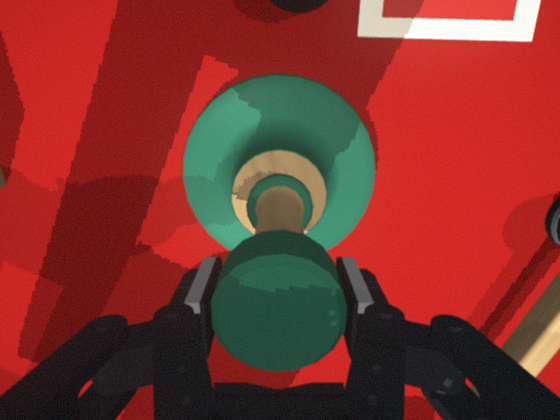

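The shank is in the hole, with the collar about 16 mm proud. The +y force says the socket sits slightly towards +y, so I'll ease over and go down a little.

```bash
python3 -m inch '[[0.04,0.0004,-0.0012,0,0],[0.04,0.0004,-0.0012,0.002,0],[0.04,0.0004,-0.0012,0.004,0],[0.04,0.0004,-0.0012,0.004,0],[0.04,0.0004,-0.0012,0.004,0]]'
```

```text
t: 8.85
eef_pos: [543.8, -34.7, 189.1]
tool_rot: [[0.948, 0.319, -0.0], [0.319, -0.948, -0.0], [-0.0, 0.0, -1.0]]
wrist_force: [0.3, 3.0, -2.0]
opening: 48.8
```

```bash
python3 -m inch '[[0.04,0.0004,-0.0012,0,0],[0.04,0.0006,-0.0018,0.001,0],[0.04,0.0006,-0.0018,0.002,0],[0.04,0.0006,-0.0018,0.002,0],[0.04,0.0006,-0.0018,0.002,0]]'
```

```text
t: 9.35
eef_pos: [544.2, -33.3, 187.7]
tool_rot: [[0.948, 0.319, 0.001], [0.319, -0.948, -0.001], [0.001, 0.001, -1.0]]
wrist_force: [1.4, -3.2, 0.7]
opening: 48.4
```

```bash
python3 -m inch '[[0.04,-0.0003,0.0009,0,0],[0.04,-0.0003,0.0009,0,0],[0.04,-0.0003,0.0009,0,0]]'
```

```text
t: 9.65
eef_pos: [544.0, -33.7, 187.4]
tool_rot: [[0.948, 0.319, 0.0], [0.319, -0.948, -0.0], [0.0, 0.0, -1.0]]
wrist_force: [1.6, -1.9, 2.4]
opening: 48.1
```

```bash
python3 -m inch '[[0.056,0,0,0,0],[0.065,0,0,0,0],[0.0854,0,0,0,0],[0.0854,0,0,0,0],[0.0854,0,0,0,0],[0.0854,0,0,0,0],[0.0854,0,0,0,0]]'
python3 - <<'E'
from h import *
s=read_state();g=grab_frame('wrist');save('w7',g['frame']);np.save('w70.npy',{**g,'s':s},allow_pickle=True)
print(s['eef_pos'],s['wrist_force'])
P=cloud(g,s);hsv=cv2.cvtColor(g['frame'],cv2.COLOR_RGB2HSV).astype(int);H,S,V=hsv[...,0],hsv[...,1],hsv[...,2]
gr=(H>60)&(H<98)&(S>60);m=gr&(P[...,2]>212)&(P[...,2]<230);q=P[m];print('cap top',np.median(q[:,2]),cv2.minEnclosingCircle(q[:,:2].astype(np.float32)))
m=gr&(P[...,2]>92)&(P[...,2]<108);q=P[m];print('collar',np.median(q[:,2]),cv2.minEnclosingCircle(q[:,:2].astype(np.float32)))
S=grab_frame('scene');save('s7',cv2.resize(S['frame'][120:300,150:330],None,fx=3,fy=3))
P=cloud(S);hsv=cv2.cvtColor(S['frame'],cv2.COLOR_RGB2HSV).astype(int);H,Sa=hsv[...,0],hsv[...,1]
m=(H>60)&(H<98)&(Sa>60)&(P[...,2]>200)&(P[...,2]<240)&(abs(P[...,0]-546)<50)&(abs(P[...,1]+32)<50);print('scene cap',np.nanpercentile(P[m][:,2],[5,50,95]))
E
```

```text
t: 10.35
eef_pos: [543.9, -33.6, 187.3]
tool_rot: [[0.948, 0.319, -0.0], [0.319, -0.948, 0.0], [-0.0, -0.0, -1.0]]
wrist_force: [0.4, -0.3, 0.0]
opening: 85.2
[543.86045995 -33.57094123 187.26799543] [ 0.39189585 -0.28504613  0.01649875]
cap top 220.69166810468266 ((550.143798828125, -48.72517776489258), 38.5124626159668)
collar 98.63179969453087 ((543.6690673828125, -36.46215057373047), 22.4320068359375)
scene cap [216.98681759 219.87360288 223.75874   ]
```

View pics/w7.png

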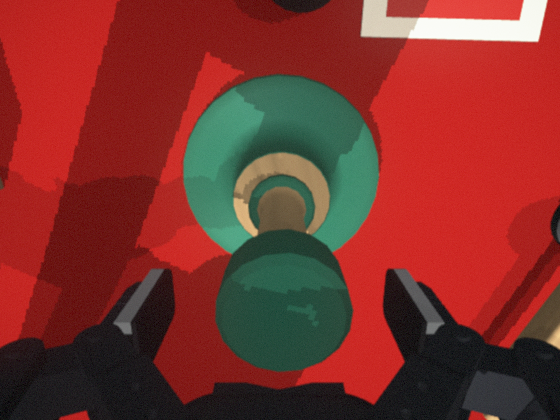

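View pics/s7.png

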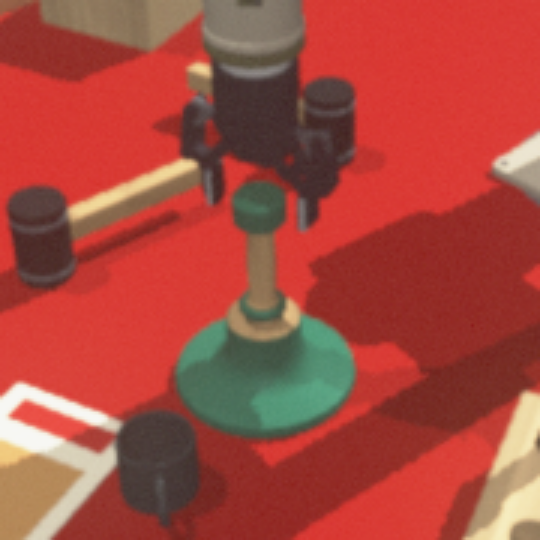

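The post stands released with its collar about 10 mm proud, upright in both views. Next I'll retract and go over the mallet, turning +0.42 rad so the jaws lie across the handle.

```bash
python3 -m inch '[[0.0854,0,0,-0.03,0],[0.0854,0,0,-0.07,0],[0.0854,0,0,-0.11,0],[0.0854,0,0,-0.11,0],[0.0854,-0.016,0.045,-0.11,0.07],[0.0854,-0.032,0.09,-0.11,0.14],[0.0854,-0.047,0.135,-0.1,0.21],[0.0854,-0.063,0.181,-0.09,0.28],[0.0854,-0.078,0.226,-0.07,0.35],[0.0854,-0.09,0.26,-0.05,0.4],[0.0854,-0.094,0.271,-0.043,0.42],[0.0854,-0.094,0.271,-0.043,0.422],[0.0854,-0.094,0.271,-0.043,0.422],[0.0854,-0.094,0.271,-0.043,0.422]]'
python3 - <<'E'
from h import *
s=read_state();g=grab_frame('wrist');save('w8',g['frame']);np.save('w80.npy',{**g,'s':s},allow_pickle=True)
print(s['eef_pos'],s['tool_rot'].round(3),s['q'].round(1))
P=cloud(g,s);R=s['tool_rot'];p=s['eef_pos']
m=(P[...,2]>90)&(P[...,2]<100)&(P[...,1]<-270)&(P[...,0]>540);t=(P[m]-p)@R;print('head',len(t),np.median(P[m][:,2]),cv2.minEnclosingCircle(t[:,:2].astype(np.float32)))
hsv=cv2.cvtColor(g['frame'],cv2.COLOR_RGB2HSV).astype(int)
m=(P[...,2]>58)&(P[...,2]<68)&(hsv[...,0]>8)&(hsv[...,0]<35)&(hsv[...,2]>90)&(P[...,0]<570)&(P[...,1]<-270);t=(P[m]-p)@R;print('handle',len(t),np.median(P[m][:,2]),t.min(0),t.max(0),cv2.minAreaRect(t[:,:2].astype(np.float32)))
E
```

```text
t: 11.85
eef_pos: [542.2, -319.1, 231.8]
tool_rot: [[0.995, -0.095, 0.002], [-0.095, -0.996, -0.001], [0.002, 0.001, -1.0]]
wrist_force: [0.4, 1.2, -0.8]
opening: 85.2
[ 542.22378268 -319.14619225  231.77340199] [[ 0.995 -0.095  0.002]
 [-0.095 -0.996 -0.001]
 [ 0.002  0.001 -1.   ]] [-35.2  11.8  80.4   0.   87.7  60.3]
head 5144 94.88284166580166 ((53.09014892578125, 2.9057364463806152), 30.868263244628906)
handle 4080 62.22402710419655 [-151.1290608    -9.91627644  166.87056794] [ 18.23437417  14.38165433 173.74542622] ((-66.49493408203125, 2.120260238647461), (169.33758544921875, 23.808759689331055), 0.313860148191452)
```

View pics/w8.png

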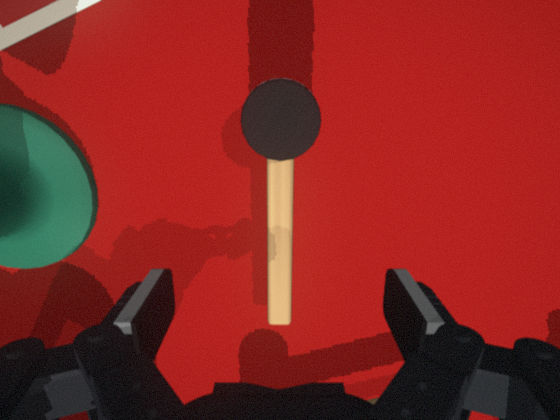

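The mallet head is at tool (53, 3) with its top at 95, and the handle is aligned to 0.3° with its top at 62. This matches the sizes given. Descending to TCP z ≈ 30.

```bash
python3 -m inch '[[0.0854,0,0.001,0.05,0],[0.0854,0,0.001,0.1,0],[0.0854,0,0.001,0.14,0],[0.0854,0,0.001,0.17,0],[0.0854,0,0.001,0.19,0],[0.0854,0,0.001,0.2,0],[0.0854,0,0.001,0.202,0],[0.0854,0,0.001,0.202,0],[0.01,0,0.001,0.202,0],[0.01,0,0.001,0.202,0],[0.01,0,0.001,0.202,0],[0.01,0,0.001,0.202,0],[0.01,0,0.001,0.202,0],[0.01,0,0.001,0.202,0],[0.01,0,0.001,0.202,0],[0.01,0,0.001,0.202,0],[0.01,0,0.001,0.202,0],[0.01,0,0.001,0.202,0]]'
python3 - <<'E'
from h import *
s=read_state();g=grab_frame('wrist');save('w9',g['frame']);print(s['wrist_force'],s['moment'],s['opening'])
E
```

```text
t: 13.7
eef_pos: [541.4, -321.4, 28.9]
tool_rot: [[0.995, -0.097, 0.0], [-0.097, -0.995, -0.0], [0.0, 0.0, -1.0]]
wrist_force: [-1.5, 1.5, 6.1]
opening: 23.0
[-1.54453677  1.51054224  6.11871191] [0.31822739 0.16641056 0.06068257] 22.966970367773975
```

View pics/w9.png

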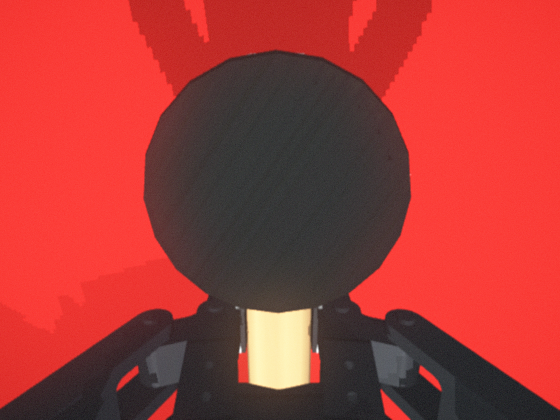

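The pads hold the handle just behind the head. I'll lift gently, then check for droop.

```bash
python3 -m inch '[[0.01,0,0,-0.005,0],[0.01,0,0,-0.015,0],[0.01,0,0,-0.03,0],[0.01,0,0,-0.045,0],[0.01,0,0,-0.06,0],[0.01,0,0,-0.06,0],[0.01,0,0,-0.06,0]]'
python3 - <<'E'
from h import *
s=read_state();g=grab_frame('wrist');save('w10',g['frame']);np.save('w100.npy',{**g,'s':s},allow_pickle=True);print(s['wrist_force'],s['moment'],s['opening'])
P=cloud(g,s);R=s['tool_rot'];p=s['eef_pos'];t=(P-p)@R
m=(t[...,2]>-85)&(t[...,2]<-45)&(t[...,0]>15)&(t[...,0]<95)&(abs(t[...,1])<40);q=t[m]
A=np.c_[q[:,0],q[:,1],np.ones(len(q))];c,*_=np.linalg.lstsq(A,q[:,2],rcond=None);r=q[:,2]-A@c;k=abs(r)<2;c,*_=np.linalg.lstsq(A[k],q[k,2],rcond=None);print('plane',c,np.degrees(np.arctan(c[:2])),k.mean())
print(cv2.minEnclosingCircle(q[k][:,:2].astype(np.float32)),np.median(q[k][:,2]))
S=grab_frame('scene');save('s10',cv2.resize(S['frame'][100:300,100:300],None,fx=3,fy=3))
E
```

```text
t: 14.45
eef_pos: [541.7, -321.8, 89.4]
tool_rot: [[0.995, -0.097, 0.002], [-0.097, -0.995, -0.001], [0.002, 0.001, -1.0]]
wrist_force: [-0.2, 1.6, -8.1]
opening: 23.5
[-0.18704446  1.62795287 -8.11664872] [-0.00604202  0.30461119  0.01282365] 23.510279239270996
plane [ 6.63718382e-02  1.30677855e-03 -6.99345534e+01] [3.79725683 0.07487285] 0.6364804632852914
((46.40596389770508, 1.7667537927627563), 38.230525970458984) -65.84656283218126
```

View pics/s10.png

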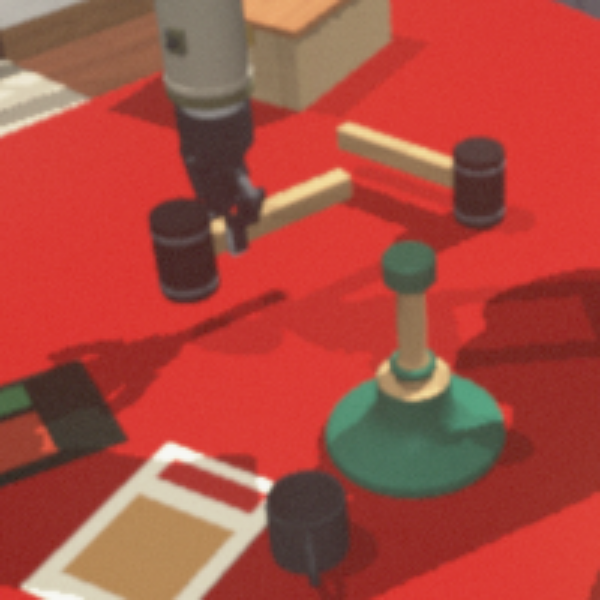

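```bash
cat > head.py <<'E'
from h import *
def head(g,s):
    P=cloud(g,s);R=s['tool_rot'];p=s['eef_pos'];t=(P-p)@R
    m=(t[...,2]>-80)&(t[...,2]<-50)&(t[...,0]>28)&(t[...,0]<95)&(abs(t[...,1])<40);q=t[m]
    for _ in range(5):
        A=np.c_[q[:,0]-54,q[:,1],np.ones(len(q))];c,*_=np.linalg.lstsq(A,q[:,2],rcond=None);r=abs(q[:,2]-A@c);q=q[r<max(1.5,2*r.std())] if r.std()>.8 else q
    print('head tilt deg',np.degrees(np.arctan(c[:2])).round(2),'z@54',c[2].round(1),'std',r.std().round(2),len(q),'x',q[:,0].min().round(1),q[:,0].max().round(1),'y',q[:,1].min().round(1),q[:,1].max().round(1))
E
python3 - <<'E'
from head import *
g=np.load('w100.npy',allow_pickle=True).item();head(g,g['s'])
E
```

```text
head tilt deg [0.52 0.09] z@54 -65.8 std 0.48 53828 x 28.0 84.7 y -29.1 31.7
```

View pics/w10.png

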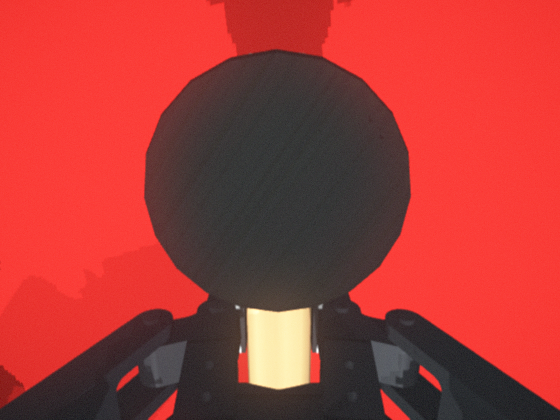

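The head is level (0.5°) in the grip. Next I'll lift and carry it over the post, well above the cap.

```bash
python3 -m inch '[[0.01,0,0,-0.02,0],[0.01,0,0,-0.05,0],[0.01,0,0,-0.09,0],[0.01,0,0,-0.13,0],[0.01,0,0,-0.165,0],[0.01,-0.004,-0.015,-0.185,0],[0.01,-0.012,-0.045,-0.191,0],[0.01,-0.023,-0.085,-0.191,0],[0.01,-0.036,-0.13,-0.191,0],[0.01,-0.048,-0.175,-0.191,0],[0.01,-0.059,-0.215,-0.191,0],[0.01,-0.069,-0.25,-0.191,0],[0.01,-0.075,-0.273,-0.191,0],[0.01,-0.078,-0.283,-0.191,0],[0.01,-0.079,-0.287,-0.191,0],[0.01,-0.079,-0.287,-0.191,0],[0.01,-0.079,-0.287,-0.191,0]]'
python3 - <<'E'
from head import *
s=read_state();g=grab_frame('wrist');save('w11',g['frame']);head(g,s)
S=grab_frame('scene');save('s11',cv2.resize(S['frame'][100:300,130:330],None,fx=3,fy=3))
T=grab_frame('top');save('t11',cv2.resize(T['frame'][120:280,220:420],None,fx=4,fy=3.75))
for n,g in(('scene',S),('top',T)):
    P=cloud(g)
    hsv=cv2.cvtColor(g['frame'],cv2.COLOR_RGB2HSV).astype(int)
    for nm,m in(('green',(hsv[...,0]>60)&(hsv[...,0]<98)&(hsv[...,1]>60)&(P[...,2]>185)&(P[...,2]<230)),('dark',(hsv[...,2]<80)&(P[...,2]>250)&(P[...,2]<350))):
        q=P[m&(abs(P[...,0]-545)<60)&(abs(P[...,1]+34)<60)]
        if len(q)>5: print(n,nm,len(q),q.min(0).round(1),q.max(0).round(1),np.median(q,0).round(1))
E
```

```text
t: 16.25
eef_pos: [490.5, -29.1, 279.0]
tool_rot: [[0.995, -0.098, -0.0], [-0.098, -0.995, -0.0], [-0.0, 0.0, -1.0]]
wrist_force: [-0.0, 0.3, -6.3]
opening: 23.0
head tilt deg [0.52 0.07] z@54 -65.9 std 0.48 53923 x 28.0 84.7 y -29.2 31.2
scene dark 954 [485.4 -77.4 251. ] [578.2  24.2 349.9] [552.5 -14.3 322. ]
```

View pics/s11.png

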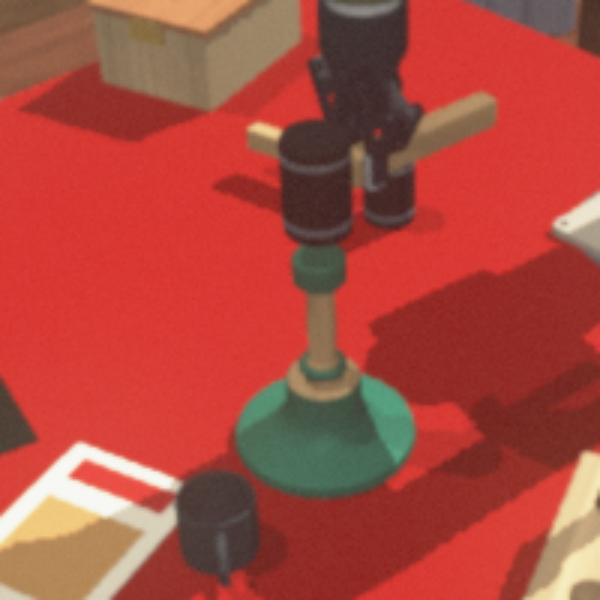

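View pics/t11.png

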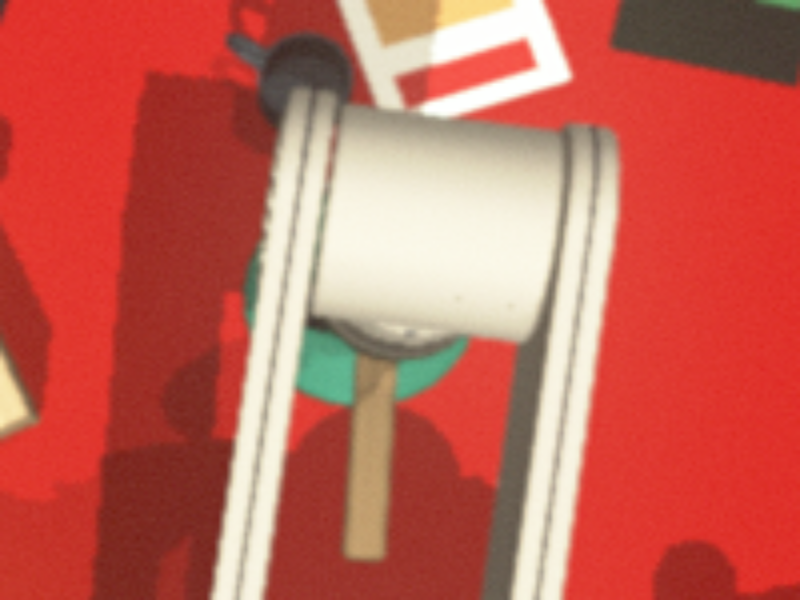

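The head is over the cap in both directions. I'll come down to just above contact, then press and tap in small steps.

```bash
python3 -m inch '[[0.01,0,0,0.015,0],[0.01,0,0,0.025,0],[0.01,0,0,0.028,0],[0.01,0,0,0.031,0],[0.01,0,0,0.033,0],[0.01,0,0,0.033,0]]'
```

```text
t: 17.0
eef_pos: [490.4, -28.1, 246.3]
tool_rot: [[0.995, -0.097, 0.0], [-0.097, -0.995, 0.0], [0.0, -0.0, -1.0]]
wrist_force: [0.3, -0.5, -6.7]
opening: 23.3
```

```bash
python3 - <<'E'
from head import *
S=grab_frame('scene');save('s12',cv2.resize(S['frame'][130:260,180:310],None,fx=4.5,fy=4.5))
s=read_state();g=grab_frame('wrist');head(g,s);print(s['wrist_force'],s['moment'],s['eef_pos'])
E
```

```text
head tilt deg [0.51 0.08] z@54 -65.9 std 0.48 53895 x 28.0 84.8 y -28.9 31.2
[-0.51945906 -0.05361658 -6.77860354] [0.04899051 0.30509981 0.02498674] [490.47718915 -28.0379598  246.43374145]
```

View pics/s12.png

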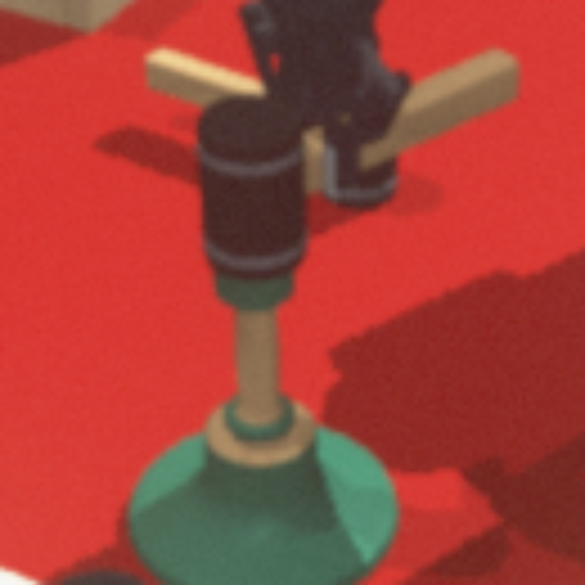

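The head is at the cap, about at contact, with no load yet. Stepping down.

```bash
python3 -m inch '[[0.01,0,0,0.002,0],[0.01,0,0,0.004,0],[0.01,0,0,0.004,0],[0.01,0,0,0.004,0]]'; python3 -m inch '[[0.01,0,0,0.002,0],[0.01,0,0,0.002,0],[0.01,0,0,0.002,0]]'
```

```text
t: 17.5
eef_pos: [490.6, -28.1, 242.6]
tool_rot: [[0.995, -0.097, 0.001], [-0.097, -0.995, -0.0], [0.001, 0.0, -1.0]]
wrist_force: [-1.5, 0.3, -3.1]
opening: 23.4
t: 17.8
eef_pos: [490.6, -28.1, 240.5]
tool_rot: [[0.995, -0.097, 0.0], [-0.097, -0.995, -0.0], [0.0, 0.0, -1.0]]
wrist_force: [0.5, -0.5, -0.2]
opening: 23.1
```

```bash
python3 -m inch '[[0.01,0,0,0.002,0],[0.01,0,0,0.002,0],[0.01,0,0,0.002,0]]'; python3 -m inch '[[0.01,0,0,0.001,0],[0.01,0,0,0.001,0],[0.01,0,0,0.001,0]]';python3 - <<'E'
from head import *
S=grab_frame('scene');save('s13',cv2.resize(S['frame'][130:260,180:310],None,fx=4.5,fy=4.5))
s=read_state();g=grab_frame('wrist');head(g,s);print(s['wrist_force'],s['moment'],s['eef_pos'])
E
```

```text
t: 18.1
eef_pos: [490.6, -28.1, 238.8]
tool_rot: [[0.995, -0.097, 0.001], [-0.097, -0.995, -0.0], [0.001, 0.0, -1.0]]
wrist_force: [-1.9, 0.1, 3.8]
opening: 23.2
t: 18.4
eef_pos: [490.7, -28.2, 238.7]
tool_rot: [[0.995, -0.097, 0.002], [-0.097, -0.995, -0.0], [0.002, 0.0, -1.0]]
wrist_force: [-5.6, 0.7, 10.3]
opening: 22.9
head tilt deg [0.31 0.03] z@54 -66.1 std 0.49 54033 x 28.0 84.7 y -29.1 31.1
[-5.74457315  1.07820846  9.84335542] [ 0.05183145  0.79232253 -0.01942594] [490.76324201 -28.13245794 238.77746796]
```

View pics/s13.png

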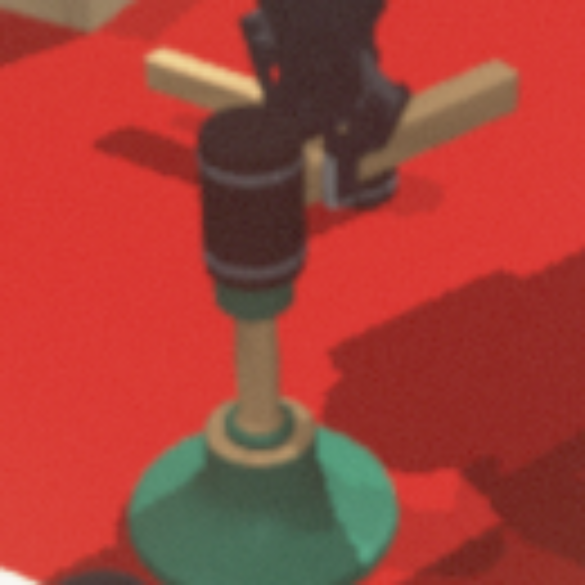

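The position has stopped at 238.7 with the load at 16 N. That is above the 7–12 N needed, so the collar should be home. One more small press to confirm, then lift off.

```bash
python3 -m inch '[[0.01,0,0,0.001,0],[0.01,0,0,0.001,0],[0.01,0,0,0.001,0]]'; python3 -m inch '[[0.01,0,0,-0.004,0],[0.01,0,0,-0.012,0],[0.01,0,0,-0.035,0],[0.01,0,0,-0.06,0],[0.01,0,0,-0.07,0],[0.01,0.01,0.03,-0.07,0],[0.01,0.025,0.08,-0.07,0],[0.01,0.038,0.12,-0.07,0],[0.01,0.048,0.15,-0.07,0],[0.01,0.048,0.15,-0.07,0],[0.01,0.048,0.15,-0.07,0]]'
python3 - <<'E'
from head import *
s=read_state();g=grab_frame('wrist');save('w14',g['frame']);head(g,s)
S=grab_frame('scene');save('s14',cv2.resize(S['frame'][130:260,180:310],None,fx=4.5,fy=4.5))
T=grab_frame('top');save('t14',T['frame'])
for n,g in(('scene',S),('top',T)):
    P=cloud(g)
    hsv=cv2.cvtColor(g['frame'],cv2.COLOR_RGB2HSV).astype(int);gr=(hsv[...,0]>60)&(hsv[...,0]<98)&(hsv[...,1]>60)&(abs(P[...,0]-545)<60)&(abs(P[...,1]+34)<60)
    for nm,a,b in(('cap',190,230),('collar',80,110)):
        q=P[gr&(P[...,2]>a)&(P[...,2]<b)]
        if len(q)>5: print(n,nm,len(q),np.percentile(q,[5,50,95],axis=0).round(1).tolist())
E
```

```text
t: 18.8
eef_pos: [490.9, -28.1, 238.7]
tool_rot: [[0.995, -0.097, 0.003], [-0.097, -0.995, -0.0], [0.003, 0.0, -1.0]]
wrist_force: [-7.8, 1.0, 15.4]
opening: 23.2
t: 19.9
eef_pos: [523.1, -182.6, 304.5]
tool_rot: [[0.995, -0.099, -0.003], [-0.099, -0.995, 0.001], [-0.003, -0.001, -1.0]]
wrist_force: [0.3, 1.8, -7.5]
opening: 23.0
head tilt deg [0.54 0.07] z@54 -65.8 std 0.47 53884 x 28.0 84.7 y -29.0 31.1
scene cap 25 [[538.0, -39.9, 207.7], [554.7, -26.2, 209.8], [564.5, -15.7, 210.9]]
scene collar 9 [[556.5, -34.1, 82.8], [561.2, -21.9, 86.3], [566.2, -16.8, 89.5]]
top cap 279 [[524.4, -56.9, 205.7], [545.0, -37.7, 209.5], [565.8, -19.4, 213.6]]
top collar 13 [[526.4, -52.1, 86.4], [527.0, -42.0, 89.4], [542.6, -19.8, 91.6]]
```

View pics/s14.png

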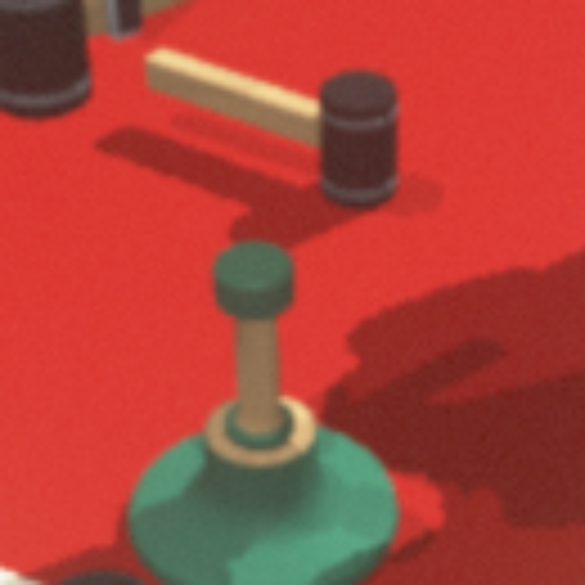

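The cap top now reads 209.5–209.8 in both views, against 210 expected at home. Returning the mallet to its place.

```bash
python3 -m inch '[[0.01,0.008,0.035,0,0],[0.01,0.018,0.075,0.01,0],[0.01,0.027,0.115,0.03,0],[0.01,0.031,0.136,0.065,0],[0.01,0.031,0.136,0.105,0],[0.01,0.031,0.136,0.145,0],[0.01,0.031,0.136,0.185,0],[0.01,0.031,0.136,0.22,0],[0.01,0.031,0.136,0.243,0],[0.01,0.031,0.136,0.255,0],[0.01,0.031,0.136,0.26,0],[0.01,0.031,0.136,0.26,0],[0.01,0.031,0.136,0.26,0]]'
```

```text
t: 21.35
eef_pos: [542.6, -321.1, 48.3]
tool_rot: [[0.995, -0.097, 0.003], [-0.097, -0.995, -0.002], [0.003, 0.002, -1.0]]
wrist_force: [-0.2, -0.2, -5.3]
opening: 23.5
```

```bash
python3 -m inch '[[0.01,0,0,0.008,0],[0.01,0,0,0.013,0],[0.01,0,0,0.016,0],[0.01,0,0,0.018,0],[0.01,0,0,0.018,0],[0.01,0,0,0.018,0]]'
```

```text
t: 21.95
eef_pos: [541.5, -320.6, 29.0]
tool_rot: [[0.995, -0.097, 0.0], [-0.097, -0.995, -0.0], [0.0, 0.0, -1.0]]
wrist_force: [-4.8, 3.0, 1.7]
opening: 23.5
```

The mallet is on the table. Releasing and rising straight up.

```bash
python3 -m inch '[[0.04,0,0,0,0],[0.0854,0,0,0,0],[0.0854,0,0,0,0],[0.0854,0,0,0,0],[0.0854,0,0,0,0],[0.0854,0,0,0,0],[0.0854,0,0,-0.02,0],[0.0854,0,0,-0.06,0],[0.0854,0,0,-0.11,0],[0.0854,0,0,-0.16,0],[0.0854,0,0,-0.2,0],[0.0854,0,0,-0.2,0],[0.0854,0,0,-0.2,0]]'
python3 - <<'E'
from h import *
s=read_state();g=grab_frame('wrist');save('w15',g['frame']);P=cloud(g,s)
m=(P[...,2]>85)&(P[...,2]<105)&(P[...,1]<-270)&(P[...,0]>540);q=P[m];print('mallet top',np.percentile(q[:,2],[5,50,95]),cv2.minEnclosingCircle(q[:,:2].astype(np.float32)))
S=grab_frame('scene');save('s15',S['frame']);T=grab_frame('top');save('t15',T['frame'])
P=cloud(T);hsv=cv2.cvtColor(T['frame'],cv2.COLOR_RGB2HSV).astype(int);gr=(hsv[...,0]>60)&(hsv[...,0]<98)&(hsv[...,1]>60)
m=gr&(abs(P[...,0]-545)<60)&(abs(P[...,1]+34)<60)&(P[...,2]>190);q=P[m];print('cap',np.median(q,0),cv2.minEnclosingCircle(q[:,:2].astype(np.float32)))
T0=np.load('top0.npy',allow_pickle=True).item();P0=cloud(T0)
for n,f in(('black',lambda P,F:(F.max(-1)<90)&(P[...,2]>195)&(P[...,2]<215)&(abs(P[...,0]-480)<50)&(abs(P[...,1]-277)<50)),('cup',lambda P,F:(F.max(-1)<110)&(P[...,2]>50)&(P[...,2]<70)&(abs(P[...,0]-660)<90)&(abs(P[...,1]+10)<70))):
    print(n,P0[f(P0,T0['frame'])].mean(0).round(1),P[f(P,T['frame'])].mean(0).round(1))
E
```

```text
t: 23.25
eef_pos: [542.1, -321.0, 230.1]
tool_rot: [[0.995, -0.097, 0.003], [-0.097, -0.995, -0.002], [0.003, 0.002, -1.0]]
wrist_force: [0.3, 0.5, -0.9]
opening: 85.3
mallet top [93.30342    94.86279178 96.06305572] ((594.8436279296875, -326.66571044921875), 30.931455612182617)
cap [544.91584288 -37.7954564  209.52516889] ((545.2886962890625, -37.55900573730469), 25.106664657592773)
black [478.7 270.7 207.2] [479.  270.7 207. ]
cup [713.7   7.3  58.6] [715.9   9.2  58.7]
```

View pics/s15.png

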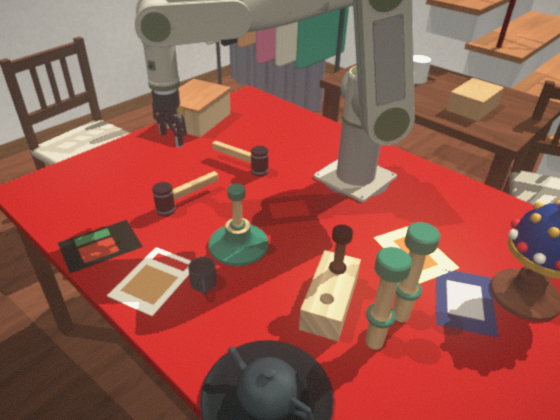

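View pics/w15.png

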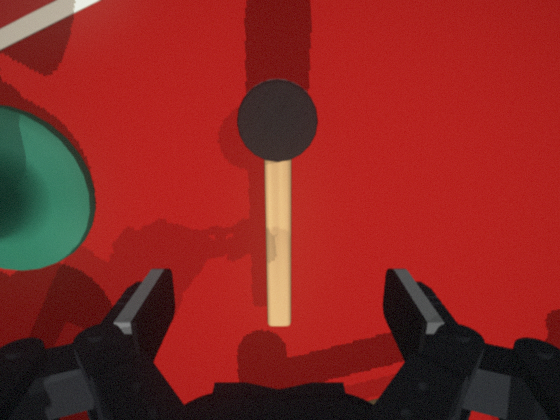

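Everything looks right. One closer wrist look at the collar before I hand in.

```bash
python3 -m inch '[[0.0854,0,0,-0.05,0],[0.0854,0,0,-0.1,0],[0.0854,-0.026,-0.24,-0.13,0],[0.0854,-0.026,-0.24,-0.13,0],[0.0854,-0.026,-0.24,-0.13,0],[0.0854,-0.026,-0.24,-0.13,0],[0.0854,-0.026,-0.24,-0.13,0],[0.0854,-0.026,-0.24,-0.13,0],[0.0854,-0.026,-0.24,-0.13,0],[0.0854,-0.026,-0.24,-0.13,0]]'
python3 - <<'E'
from h import *
s=read_state();g=grab_frame('wrist');save('w16',g['frame']);P=cloud(g,s)
hsv=cv2.cvtColor(g['frame'],cv2.COLOR_RGB2HSV).astype(int);H=hsv[...,0];Sa=hsv[...,1];near=(abs(P[...,0]-544)<45)&(abs(P[...,1]+35)<45)
gr=(H>60)&(H<98)&(Sa>60)
for n,m in(('cap',gr&(P[...,2]>190)),('collar',gr&(P[...,2]>82)&(P[...,2]<105)),('ring',(H>8)&(H<35)&(P[...,2]>70)&(P[...,2]<82))):
    q=P[m&near]; 
    if len(q)>5: print(n,len(q),np.percentile(q[:,2],[10,50,90]).round(1),cv2.minEnclosingCircle(q[:,:2].astype(np.float32)))
E
```

```text
t: 24.4
eef_pos: [538.4, -79.8, 356.8]
tool_rot: [[0.995, -0.098, -0.002], [-0.098, -0.995, 0.0], [-0.002, 0.0, -1.0]]
wrist_force: [-0.2, -1.1, -0.3]
opening: 85.3
cap 2811 [207.5 209.8 210.8] ((543.88720703125, -37.262088775634766), 24.90648078918457)
collar 282 [86.6 87.8 88.8] ((544.385009765625, -37.46990203857422), 21.763587951660156)
ring 1031 [77.1 78.2 79.3] ((543.5814819335938, -37.070743560791016), 35.12651824951172)
```

View pics/w16.png

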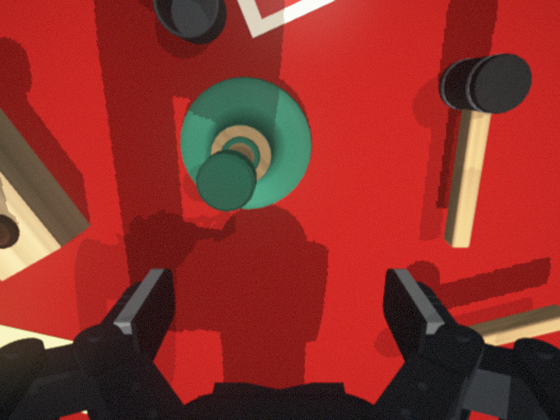

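The collar top is at 87.8 and the ring at 78.2, so the 10 mm collar sits home. Cap, collar and ring centres agree within 1 mm. Handing in.

```bash
python3 -c "
from rig import order
print(order.close_job())"
```

```text
the job is handed in; nothing more can be done
None
```

The green stand is together and the job is handed in at about 24.5 s of the 67 s allowed; no verdict was reported. I set the caddy's small green post in the socket and let it go standing, its collar about 10 mm proud. I then brought it home with the far mallet and put the mallet back where it had been.

I did not swing the mallet. I pressed the post down with its head in 1–2 mm steps until it stopped moving, with about 16 N and then 22 N on it.

| Last check | Measured | Expected |
|---|---|---|
| Collar top above ring | 9.6 mm | 10 mm (collar height) when home |
| Cap top height | 209.5–209.8 mm | 210 mm when home |
| Cap, collar and ring centres | within 1 mm of each other | within 3 mm |
| Mallet head top, standing on the table | 94.9 mm | 95 mm |

- **Things to leave alone:** the black-capped post read the same before and after, within 0.3 mm. My cup mask read about 3 mm apart, but its height and position suggest it took in other dark things. The pictures show the cup in its place.
- **Disagreements:** the scene camera read about 3 mm in x and 6 mm in y away from the other two. The wrist camera read 2–3 mm off sideways against the arm. I worked from relative measurements for the fit and corrected it by the side force while inserting.

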